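# Press the row of rivet caps home along the panel

### The arm

A 6-joint arm with a two-finger parallel gripper is mounted at the origin on the work surface. World frame = base frame: x ahead of the robot, y to its left, z up, the work surface at z = 0. Lengths are in mm, angles in rad, forces in N, time in s.
With the tool pointing down it reaches from about 350 to 925 mm from the base axis. Payload 6.4 kg.
Tool frame: the origin (TCP) lies between the finger pads, 19 mm behind the fingertips; this is the grasp point; z points along the fingers, y is the line along which they close (so a half turn about z gives the same grasp; the last joint's range is limited). The gripper opens to 85 mm and grips with 20 to 120 N. Pads are 22 mm wide; open, the fingers measure 114 mm over their backs; the gripper's body (76 mm by 85 mm) begins 54 mm behind the grasp point. The pads swing forward as they close: fully open they stand 13 mm farther back than shut.
Start: joints at [-1.474, 0.245, 1.558, -0, 1.339, -0.174], TCP at [173.881, -626.322, 249.99] pointing down, gripper open.
Joint ranges: [-3.13, 3.13], [-1.02, 2.26], [0.13, 2.54], [-0.95, 4.09], [0.21, 2.88], [-2.74, 2.74]. Speed limits (rad/s): [2.57, 2.57, 3.14, 3.14, 3.14, 3.14].

### API

Orientations are given as a rotation vector (axis times angle).
In Python, from plant import ctrl, optics gives the robot as it stands.
- The arm moves only by the shell command python3 -m crank 'ROWS' [OPENING] [FORCE]. ROWS is a JSON object of lists of equal length, an entry for each row: "translation": the shift along the tool's x, y, z in units of 40 mm (1.0 is 40 mm), a list of three; "twist": the turn about the tool's z in units of 8 degrees (1.0 is 8 degrees). In form: {"translation": [[x, y, z], ...], "twist": [twist, ...]}. A call has exactly 5 rows; each row is the pose to reach, as a shift and turn from the pose commanded when the call began, along the tool's axes at that moment; what a row does not reach only later rows make up. A row lasts 1/10 s, in which the tool goes at most 50 mm and 8.59 degrees, less where a joint would pass 70% of its speed; a pose out of reach is approached as far as the arm can. A call with a gripper value outside its range is refused whole. OPENING is the opening, from 0 (shut) to 1 (fully open), set as the call begins (- or left out, the last holds). The fingers move at their own pace and stop on an object; FORCE is the grip in N (left out, the last holds). Time passes only in rows, so rows that repeat a pose let the fingers close, or fill a call up. It gives the time, the measured TCP pose, the force, the opening and the grip force at its end, in the units of the state.
- ctrl.get_state(): the state, without advancing time (a new reading comes with each control period).
- optics.get_image(name): name is "scene" or "side" or "wrist"; returns a dict with "image" (480x640x3 uint8, red, green, blue), "K" (3x3 intrinsics, pixels), "k1" (the pictures are not rectified: a ray, as slopes to the right and down, at radius r is drawn at 1 + k1 r^2 times it, then the intrinsics apply), "R" (3x3) and "t" (3): a world point X has camera coordinates R X + t. Camera axes: x right, y down, z forward; pixel columns grow to the right and rows downward; lengths in mm; the calibration is good to about 2 mm. A picture is of the moment at which its call begins. There is no depth.
- ctrl.sign_off(): hands the job in; it is judged then, once.
The state is a dict: "time_s": time; "q": joint angles; "joint_velocities": joint speeds; "effort": joint torques, N m; "ee_pos": TCP position; "ee_rot": TCP orientation; "wrist_force": force on the tool from outside, world axes, zero at the start; "wrist_torque": the same for the moment, N m; "gripper_width": finger opening in mm; "grasp_force": force on a finger pad.
Only numpy, scipy, OpenCV 4.12 (cv2) and the standard library are available. Lean on these libraries where they do the work, as an engineer would, in place of code of your own. Each camera call takes 0.05 s, during which the arm holds its last target. There are 200 camera calls.

### The job

Run closed fingertips along the bowed row of five rivet caps on the leather panel and press each cap gently home on its post, one after another in order from the panel's square end to its round end. Between the first cap and the last, follow the row with the fingertips kept within about 3 cm of the leather; then draw clear. Nothing is to be picked up: leave the panel where it lies, and do not disturb the tool standing on it or the things around it.

Things in the scene. Friction and masses are not known exactly. Their poses are not given: they have to be found in the camera images.
- panel: Loose brown leather-faced panel on a steel backing, 0.8 kg, flat on the table, any yaw: 295 mm long (x), 130 wide (y), 14 thick. One square end (x = -145 mm), one half-round end (x = +150). Origin: underside, mid-width, 145 mm from the square end; z up. Five steel rivet caps stand on it in a bowed row at x, y = (-105,-25), (-52.5,20), (0,35), (52.5,20), (105,-25) mm.
- cap1_top (a point): Middle of the domed top of the first rivet cap, counting from the panel's square end. Steel dome 24 mm across and 4 mm thick on a thin post; the point goes down with the cap, from 10 mm above the panel's top face (standing proud) to 4 mm above it (home). About 69 mm lies between caps 1-2 and 4-5, 55 mm between the others.
- cap1 (a joint): How far that cap has been pushed down its post, in m: 0 to 0.0015 at the start, 0.006 fully home (hard stop). It moves under about 2.5 N, plus a little drag with speed (8 N per m/s), and stays where it is left (no spring).
- cap2_top (a point): Middle of the domed top of the second rivet cap, counting from the panel's square end. Steel dome 24 mm across and 4 mm thick on a thin post; the point goes down with the cap, from 10 mm above the panel's top face (standing proud) to 4 mm above it (home). About 69 mm lies between caps 1-2 and 4-5, 55 mm between the others.
- cap2 (a joint): How far that cap has been pushed down its post, in m: 0 to 0.0015 at the start, 0.006 fully home (hard stop). It moves under about 2.5 N, plus a little drag with speed (8 N per m/s), and stays where it is left (no spring).
- cap3_top (a point): Middle of the domed top of the third rivet cap, counting from the panel's square end. Steel dome 24 mm across and 4 mm thick on a thin post; the point goes down with the cap, from 10 mm above the panel's top face (standing proud) to 4 mm above it (home). About 69 mm lies between caps 1-2 and 4-5, 55 mm between the others.
- cap3 (a joint): How far that cap has been pushed down its post, in m: 0 to 0.0015 at the start, 0.006 fully home (hard stop). It moves under about 2.5 N, plus a little drag with speed (8 N per m/s), and stays where it is left (no spring).
- cap4_top (a point): Middle of the domed top of the fourth rivet cap, counting from the panel's square end. Steel dome 24 mm across and 4 mm thick on a thin post; the point goes down with the cap, from 10 mm above the panel's top face (standing proud) to 4 mm above it (home). About 69 mm lies between caps 1-2 and 4-5, 55 mm between the others.
- cap4 (a joint): How far that cap has been pushed down its post, in m: 0 to 0.0015 at the start, 0.006 fully home (hard stop). It moves under about 2.5 N, plus a little drag with speed (8 N per m/s), and stays where it is left (no spring).
- cap5_top (a point): Middle of the domed top of the last rivet cap, counting from the panel's square end. Steel dome 24 mm across and 4 mm thick on a thin post; the point goes down with the cap, from 10 mm above the panel's top face (standing proud) to 4 mm above it (home). About 69 mm lies between caps 1-2 and 4-5, 55 mm between the others.
- cap5 (a joint): How far that cap has been pushed down its post, in m: 0 to 0.0015 at the start, 0.006 fully home (hard stop). It moves under about 2.5 N, plus a little drag with speed (8 N per m/s), and stays where it is left (no spring).
- stamp: Bystander: steel stamping tool standing loose on the panel inside the bow of the row, 60 mm tall, 12 mm shank, 22 mm foot; origin under its foot.
- tin: Bystander: aluminium tin, 60 mm across, 45 mm tall, standing on the table beside the panel; origin under its middle.
- setter: Bystander: steel rivet-setting bar lying on the table beside the panel, about 120 mm long (its x), 12 to 16 mm wide, 14 mm high; origin on the underside.
- mallet: Bystander: mallet lying on the table at the robot's left, rawhide head 64 mm across and 100 mm long, wooden handle, 240 mm in all; origin under the handle, 100 mm from the head.
- awl: Bystander: awl with a dark wooden handle lying on the table at the robot's right; origin on the underside.
- bottle: Bystander: amber dye bottle, 54 mm across, 130 mm tall, on the table to the right, beyond the awl; origin under its middle.

How it is judged (in metres and radians):
On the way, in this order (a step that is already met when the one before it is completed fails the run):
1. the first cap from the square end is home (pushed down at least 4.5 of 6 mm) (value of joint cap1 above 0.0045 m), for 0.05 s.
2. the second cap from the square end is home (pushed down at least 4.5 of 6 mm) (value of joint cap2 above 0.0045 m), for 0.05 s.
3. the third cap from the square end is home (pushed down at least 4.5 of 6 mm) (value of joint cap3 above 0.0045 m), for 0.05 s.
4. the fourth cap from the square end is home (pushed down at least 4.5 of 6 mm) (value of joint cap4 above 0.0045 m), for 0.05 s.
5. the last cap from the square end is home (pushed down at least 4.5 of 6 mm) (value of joint cap5 above 0.0045 m), for 0.05 s.
At the end, for the whole second after the job is handed in: All five caps are pushed down at least 4.5 mm of their 6 mm, the panel lies at rest flat on the table within 20 mm of where it was, and the stamping tool still stands on it (value of joint each of cap1, cap2, cap3, cap4, cap5 above 0.0045 m and linear speed of panel below 0.01 m/s and distance of panel from where it was at the start of the episode below 0.02 m and height (world z) of panel below 0.01 m and angle between stamp's own z axis and vertical below 0.3 rad); the robot touches nothing.
It fails at once if a finger presses the panel or a cap with more than 40 N (contact force between the fingers and panel above 40 N).
It fails at once if the panel is lifted by more than 10 mm, tipped, or pushed more than 20 mm from its place (height (world z) of panel above 0.01 m or angle between panel's own z axis and vertical above 0.1 rad or distance of panel from where it was at the start of the episode above 0.02 m).
It fails at once if between first and last cap the TCP rises over 80 mm above the table or strays over 60 mm sideways from every cap (value of joint cap1 above 0.0045 m and value of joint cap5 below 0.0045 m and (z of the grasp point in the frame of panel above 0.08 m or (horizontal distance between the grasp point and cap1_top above 0.06 m and horizontal distance between the grasp point and cap2_top above 0.06 m and horizontal distance between the grasp point and cap3_top above 0.06 m and horizontal distance between the grasp point and cap4_top above 0.06 m and horizontal distance between the grasp point and cap5_top above 0.06 m))).
It fails at once if the tool standing on the panel is knocked over, lifted or moved more than 25 mm (distance of stamp from where it was at the start of the episode above 0.025 m or angle between stamp's own z axis and vertical above 0.3 rad).
It fails at once if the tin, setting bar, mallet, awl or bottle is lifted or moved more than 25 mm, or knocked over (distance of any of tin, setter, mallet, awl, bottle from where it was at the start of the episode above 0.025 m or angle between any of tin, bottle's own z axis and vertical above 0.3 rad).
It also fails if it takes over 48 s, if anything falls off the work surface, if the arm or the gripper's body presses on something with over 40 N, if the wrist force passes 120 N, or if a joint passes its speed limit or range.

## Working session

There is one attempt and no reset: what is moved stays moved. The work goes in short steps, Python scripts to look and compute and a shell command to move; the robot and the scene stay as the last step left them, time stands still between calls to the robot, and variables do not carry over. Pictures are saved under pics/ and viewed, at most 10 in all, crops included, and the job is handed in when it is done.

```bash
mkdir -p pics; ls
python3 - <<'E'
from plant import ctrl, optics
import cv2, pickle
d={}
for n in ("scene","side"):
    o=optics.get_image(n); d[n]=o; cv2.imwrite(f"pics/{n}0.png",o["image"][...,::-1]); print(n,o["K"],o["k1"],o["R"],o["t"])
pickle.dump(d,open("d0.pkl","wb"))
s=ctrl.get_state(); print(s)
E
```

```text
pics
scene [[548.61609905   0.         322.12596153]
 [  0.         548.61609905 231.58802884]
 [  0.           0.           1.        ]] -0.16814100296941026 [[ 0.65937998  0.75161983  0.01690186]
 [ 0.50000552 -0.42163361 -0.75645197]
 [-0.56143791  0.50724031 -0.65383082]] [-373.59113086 -221.12616795 1683.78863322]
side [[446.35951438   0.         316.54675375]
 [  0.         446.35951438 240.56067531]
 [  0.           0.           1.        ]] 0.03214935591791713 [[-0.7636347  -0.6452753  -0.02195068]
 [-0.35916343  0.45280356 -0.8160702 ]
 [ 0.53652929 -0.61529564 -0.5775358 ]] [404.6733457  211.56396926 755.67440031]
{'time_s': 0.1, 'q': array([-1.47411755e+00,  2.45783566e-01,  1.55887925e+00,  5.30242320e-06,
        1.33868860e+00, -1.74092058e-01]), 'joint_velocities': array([ 0.00047101, -0.00155619, -0.00171045, -0.00079461, -0.00207422,
        0.00017249]), 'effort': array([ 6.14613981e-06, -4.30671859e+01, -3.27128863e+01, -6.84155998e-05,
        2.82123096e-03, -5.80237085e-06]), 'ee_pos': array([ 173.82496964, -625.84829051,  248.97223822]), 'ee_rot': array([-3.11110425e+00, -4.23788625e-01, -1.14939656e-04]), 'wrist_force': array([0.22940758, 1.1476104 , 0.66520533]), 'wrist_torque': array([-0.0519251 , -0.01621399, -0.01790022]), 'grasp_force': 0.0, 'gripper_width': 85.62966889036996}
```

View pics/scene0.png

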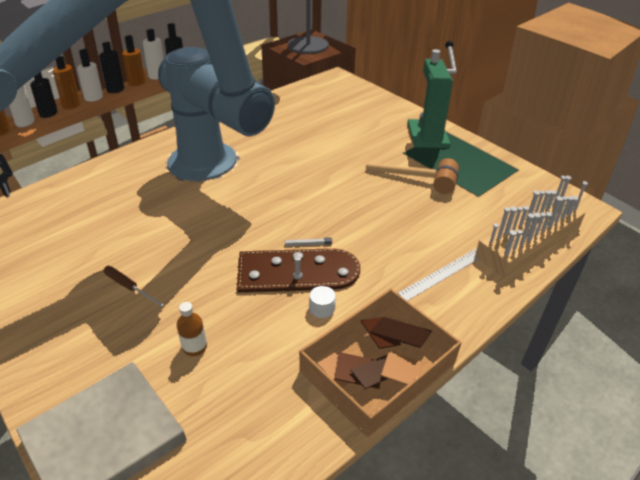

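View pics/side0.png

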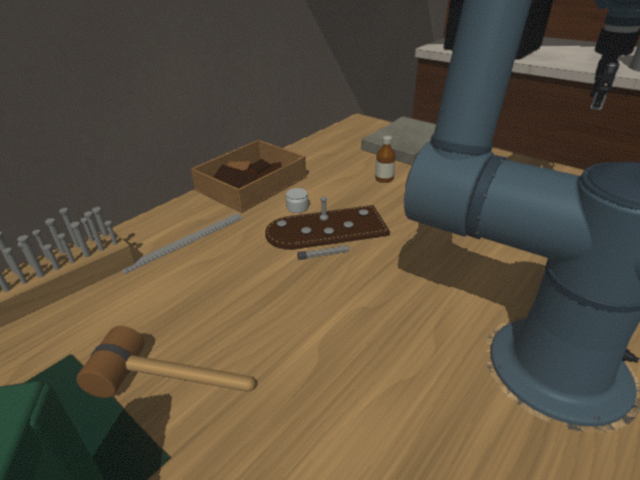

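Both views show the panel with its square end at scene left (238,270), side right (385,220). The caps run from cap 1 to cap 5:

- **Scene:** (254,274), (276,261), hidden by the stamp near (297,258), (320,259), (343,272).
- **Side:** (363,212), (348,224), (329,230), (306,230), (281,223).

The stamp stands at scene (297,275) and side (323,215).

```bash
cat > h.py <<'E'
import numpy as np, cv2
from scipy.optimize import least_squares
CAPS=np.array([(-105,-25),(-52.5,20),(0,35),(52.5,20),(105,-25)],float)
def ray(o,uv,z):
    d=np.array([o["k1"],0,0,0,0],float)
    p=cv2.undistortPoints(np.array([[uv]],float),o["K"],d)[0,0]
    R=o["R"]; c=-R.T@o["t"]; v=R.T@np.array([p[0],p[1],1]); return c+v*(z-c[2])/v[2]
def blob(o,uv,r=8):
    im=o["image"].astype(float); u,v=map(int,uv); w=im[v-r:v+r+1,u-r:u+r+1]
    b=w[...,2]; m=(b>0.5*(b.max()+np.median(b))).astype(np.uint8)
    n,l,s,c=cv2.connectedComponentsWithStats(m)
    k=1+np.argmin(np.hypot(*(c[1:]-r).T)); return c[k]+[u-r,v-r],s[k,4]
def fit(ids,P):
    def f(p):
        R=np.array([[np.cos(p[2]),-np.sin(p[2])],[np.sin(p[2]),np.cos(p[2])]])
        return (CAPS[ids]@R.T+p[:2]-P).ravel()
    A=P[-1]-P[0]; B=CAPS[ids[-1]]-CAPS[ids[0]]
    s=least_squares(f,[*P.mean(0),np.arctan2(A[1],A[0])-np.arctan2(B[1],B[0])]); return s.x,s.fun.reshape(-1,2)
def pts(p):
    R=np.array([[np.cos(p[2]),-np.sin(p[2])],[np.sin(p[2]),np.cos(p[2])]]); return CAPS@R.T+p[:2]
E
python3 - <<'E'
import pickle,numpy as np
from h import *
np.set_printoptions(precision=1,suppress=True)
d=pickle.load(open("d0.pkl","rb"))
for n,px in (("scene",{0:(254,274),1:(276,261),3:(320,259),4:(343,272)}),("side",{0:(363,212),1:(348,224),2:(329,230),3:(306,230),4:(281,223)})):
    b=[blob(d[n],u) for u in px.values()]; P=np.array([ray(d[n],x[0],22)[:2] for x in b])
    p,r=fit(list(px),P); print(n,[(x[0].round(1).tolist(),int(x[1])) for x in b]); print(P.tolist(),p[:2],np.degrees(p[2])); print(r.tolist()); print(pts(p))
print("stamp foot",ray(d["scene"],(297,277),14),ray(d["side"],(323,218),14))
print("tin",ray(d["scene"],(322,312),0),"setter",ray(d["scene"],(287,244),7),ray(d["scene"],(330,241),7))
E
```

```text
scene [([254.1, 273.8], 52), ([276.2, 259.6], 47), ([319.8, 258.4], 45), ([342.9, 270.7], 48)]
[[524.7570132857235, -176.7170102827937], [520.173816338148, -107.25874108047003], [585.096487903378, -24.379596323210308], [652.2824283338847, -10.161314050403007]] [568.6 -78.1] 52.43181844343659
[[-0.36447243775751303, 0.1435029981214484], [0.5599652660632728, -0.2650487478922372], [-0.34367264690706634, 0.08178399124541613], [0.14817981860062446, 0.03976175852550057]]
[[ 524.4 -176.6]
 [ 520.7 -107.5]
 [ 540.9  -56.8]
 [ 584.8  -24.3]
 [ 652.4  -10.1]]
side [([363.2, 211.8], 37), ([348.0, 223.9], 42), ([328.4, 230.2], 45), ([305.7, 229.6], 45), ([281.1, 222.9], 38)]
[[522.014034084581, -174.2149382911274], [518.429716031366, -105.72769212328865], [538.5459682008989, -54.7968518174398], [582.9143454912493, -23.11789165791049], [649.8211167840747, -7.660256411154251]] [566.3 -76.2] 52.44674781512351
[[0.11727244325902575, -0.4161995414357307], [0.024839320723344827, 0.1453160521909922], [0.015451946487473833, -0.02171836694712681], [-0.46244457751834034, 0.7781714854795609], [0.30488086704849593, -0.48556962407542414]]
[[ 522.1 -174.6]
 [ 518.5 -105.6]
 [ 538.6  -54.8]
 [ 582.5  -22.3]
 [ 650.1   -8.1]]
stamp foot [ 592.  -101.4   14. ] [591.4 -98.5  14. ]
tin [ 702.7 -119.8    0. ] setter [479.9 -42.5   7. ] [541.7  48.4   7. ]
```

```bash
python3 -m crank '{"translation":[[0.7,-0.5,0],[1.5,-1.1,0],[2.3,-1.7,0],[3.1,-2.3,0],[3.8,-2.8,0]],"twist":[0,0,0,0,0]}' 0 20; python3 -m crank '{"translation":[[0.8,-0.6,0],[1.6,-1.2,0],[2.4,-1.8,0],[3.2,-2.4,0],[3.9,-2.9,0]],"twist":[0,0,0,0,0]}'; python3 -m crank '{"translation":[[0.8,-0.6,0],[1.6,-1.2,0.3],[2.4,-1.8,1.0],[3.1,-2.3,2.0],[3.7,-2.8,3.0]],"twist":[0,0,0,0,0]}'
cat >> h.py <<'E'
from scipy.spatial.transform import Rotation as Ro
C=np.array([(523.2,-175.6),(519.6,-106.6),(539.8,-55.8),(583.7,-23.3),(651.2,-9.1)])
def go(i,tip=None):
    from plant import ctrl
    s=ctrl.get_state(); p=s["ee_pos"]; R=Ro.from_rotvec(s["ee_rot"]).as_matrix()
    t=np.array([*C[i],(p[2] if tip is None else tip+19)])
    print("t %.2f"%s["time_s"],"pos",p.round(1),"F",s["wrist_force"].round(1),"w",round(s["gripper_width"],1),"units",(R.T@(t-p)/40).round(3))
E
python3 -c "
from h import *
go(0,34)"
```

```text
time_s: 0.6
ee_pos: [291.2, -475.8, 249.4]
ee_rot: [-3.112, -0.424, 0.0]
wrist_force: [0.2, -0.3, 0.2]
gripper_width: 12.1
grasp_force: 0.0
time_s: 1.1
ee_pos: [410.4, -322.3, 249.6]
ee_rot: [-3.112, -0.425, 0.0]
wrist_force: [0.4, 0.1, 0.1]
gripper_width: -0.0
grasp_force: 0.0
time_s: 1.6
ee_pos: [522.2, -177.2, 132.0]
ee_rot: [3.112, 0.425, 0.002]
wrist_force: [0.6, -0.0, 0.1]
gripper_width: 0.1
grasp_force: 0.0
t 1.60 pos [ 522.2 -177.2  132. ] F [ 0.6 -0.   0.1] w 0.1 units [ 0.031 -0.035  1.976]
```

```bash
python3 -m crank '{"translation":[[0,0,0.4],[0,0,0.8],[0,0,1.2],[0,0,1.6],[0,0,1.8]],"twist":[0,0,0,0,0]}'
python3 - <<'E'
from plant import optics
from h import *
import pickle
d={}
for n in ("wrist","side"): d[n]=optics.get_image(n)
pickle.dump(d,open("d1.pkl","wb"))
s=d["side"]["image"][170:270,240:420]
out=np.vstack([cv2.resize(s,(640,356),interpolation=cv2.INTER_CUBIC),cv2.resize(d["wrist"]["image"],(320,240))[:, :].repeat(1,0) if 0 else np.hstack([cv2.resize(d["wrist"]["image"],(320,240)),np.zeros((240,320,3),np.uint8)])])
cv2.imwrite("pics/a1.png",out[...,::-1]); go(0,34)
E
```

```text
time_s: 2.1
ee_pos: [520.0, -177.8, 58.9]
ee_rot: [-3.111, -0.424, 0.004]
wrist_force: [-0.2, 0.4, 0.3]
gripper_width: -0.1
grasp_force: 0.0
t 2.20 pos [ 520.  -178.    59.3] F [-0.1 -0.6 -0.3] w 0.2 units [ 0.092 -0.035  0.158]
```

View pics/a1.png

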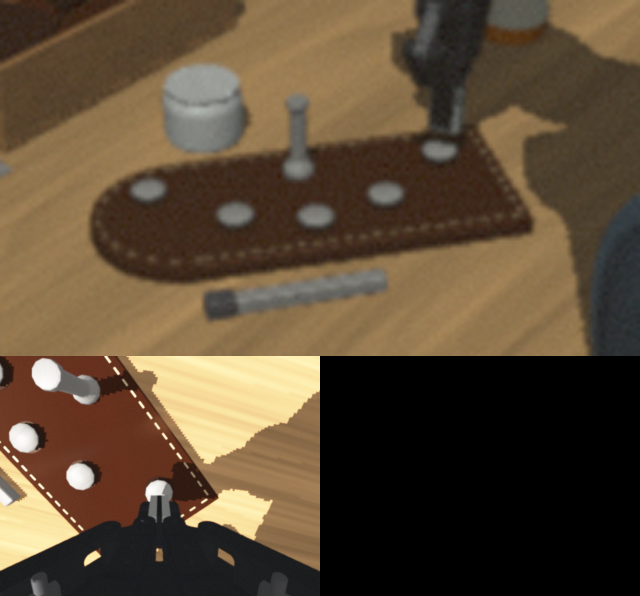

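The side crop shows the fingertips just above cap 1, at crop (440,140). The wrist view shows the tips a few mm short of its centre, at (160,492). The other caps are unobstructed and the stamp stands well away.

```bash
python3 -m crank '{"translation":[[0.05,-0.02,0],[0.09,-0.03,0.1],[0.09,-0.03,0.2],[0.09,-0.03,0.3],[0.09,-0.03,0.38]],"twist":[0,0,0,0,0]}' |tail -6;  python3 -m crank '{"translation":[[0,0,0.03],[0,0,0.06],[0,0,0.09],[0,0,0.12],[0,0,0.12]],"twist":[0,0,0,0,0]}'; python3 -c "
from h import *
go(0,18)"
```

```text
time_s: 2.7
ee_pos: [524.1, -176.3, 45.2]
ee_rot: [-3.113, -0.424, 0.0]
wrist_force: [-0.2, -1.0, -0.2]
gripper_width: 0.2
grasp_force: 0.0
time_s: 3.2
ee_pos: [524.3, -176.4, 40.9]
ee_rot: [3.113, 0.424, 0.0]
wrist_force: [-0.3, 0.9, 0.4]
gripper_width: -0.0
grasp_force: 0.6
t 3.20 pos [ 524.3 -176.4   40.9] F [-0.3  0.9  0.4] w -0.0 units [-0.021 -0.027  0.097]
```

```bash
python3 -m crank '{"translation":[[0,0,0.01],[0,0,0.02],[0,0,0.03],[0,0,0.04],[0,0,0.05]],"twist":[0,0,0,0,0]}';  python3 -m crank '{"translation":[[0,0,0.01],[0,0,0.02],[0,0,0.03],[0,0,0.04],[0,0,0.04]],"twist":[0,0,0,0,0]}'; python3 -c "
from h import *
go(0,18)"
```

```text
time_s: 3.7
ee_pos: [524.3, -176.4, 38.8]
ee_rot: [3.113, 0.424, 0.0]
wrist_force: [-0.6, 0.7, 1.2]
gripper_width: 0.5
grasp_force: 1.2
time_s: 4.2
ee_pos: [524.3, -176.4, 37.1]
ee_rot: [3.113, 0.424, 0.0]
wrist_force: [-0.8, 0.5, 1.0]
gripper_width: 0.1
grasp_force: 0.9
t 4.20 pos [ 524.3 -176.4   37.1] F [-0.8  0.5  1. ] w 0.1 units [-0.02  -0.027  0.003]
```

```bash
python3 -m crank '{"translation":[[0,0,0.01],[0,0,0.02],[0,0,0.03],[0,0,0.04],[0,0,0.04]],"twist":[0,0,0,0,0]}'
python3 - <<'E'
from plant import optics
from h import *
d=optics.get_image("side"); w=optics.get_image("wrist")["image"]
cv2.imwrite("pics/a2.png",np.vstack([cv2.resize(d["image"][190:230,330:390],(600,400),interpolation=cv2.INTER_CUBIC)[:300],cv2.resize(w[200:350,200:500],(600,300))])[...,::-1]); go(0,18)
E
```

```text
time_s: 4.7
ee_pos: [524.3, -176.4, 36.3]
ee_rot: [-3.113, -0.424, 0.001]
wrist_force: [-2.9, 0.9, 8.7]
gripper_width: -0.3
grasp_force: 4.2
t 4.80 pos [ 524.3 -176.5   36.3] F [-3.5  0.1  8.5] w -0.0 units [-0.021 -0.028 -0.017]
```

View pics/a2.png

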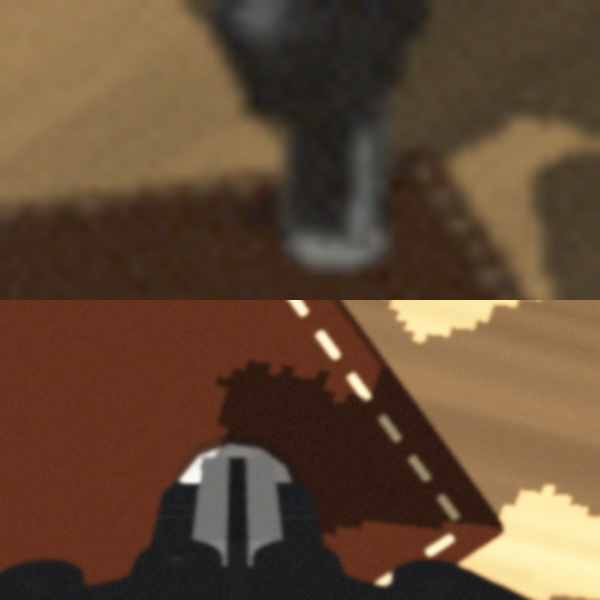

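Cap 1 is home: the force rose to 8.7 N at TCP z 36.3, the expected hard-stop height. The picture shows the tips centred on the cap, at side crop (335,245) and wrist crop (237,460).

```bash
python3 -m crank '{"translation":[[0,0,-0.25],[0,0,-0.45],[0.1,-0.6,-0.45],[0.23,-1.2,-0.45],[0.35,-1.71,-0.45]],"twist":[0,0,0,0,0]}'|head -2; python3 -m crank '{"translation":[[0,0,0],[0,0,0],[0,0,0.1],[0,0,0.2],[0,0,0.26]],"twist":[0,0,0,0,0]}'; python3 -c "
from h import *
go(1,18)"
```

```text
time_s: 5.3
ee_pos: [519.4, -105.9, 54.0]
time_s: 5.8
ee_pos: [519.2, -107.3, 42.5]
ee_rot: [-3.113, -0.423, 0.001]
wrist_force: [-0.2, 0.2, -0.7]
gripper_width: 0.2
grasp_force: 0.0
t 5.80 pos [ 519.2 -107.3   42.5] F [-0.2  0.2 -0.7] w 0.2 units [ 0.015 -0.013  0.139]
```

```bash
python3 -m crank '{"translation":[[0,0,0.04],[0,0,0.08],[0,0,0.12],[0,0,0.16],[0,0,0.18]],"twist":[0,0,0,0,0]}';python3 -m crank '{"translation":[[0,0,0],[0,0,0],[0,0,0],[0,0,0.01],[0,0,0.01]],"twist":[0,0,0,0,0]}'; python3 -c "
from h import *
go(2,18)"
```

```text
time_s: 6.3
ee_pos: [519.6, -107.0, 36.3]
ee_rot: [3.112, 0.424, -0.0]
wrist_force: [-4.0, -1.5, 9.2]
gripper_width: -0.0
grasp_force: 4.7
time_s: 6.8
ee_pos: [519.6, -107.0, 36.3]
ee_rot: [3.112, 0.424, -0.0]
wrist_force: [-3.3, 0.2, 7.6]
gripper_width: 0.3
grasp_force: 4.0
t 6.80 pos [ 519.6 -107.    36.3] F [-3.3  0.2  7.6] w 0.3 units [ 0.829 -1.098 -0.018]
```

Cap 2 is home, with the same height and force. On to cap 3.

```bash
python3 -m crank '{"translation":[[0,0,-0.25],[0,0,-0.45],[0.3,-0.4,-0.45],[0.6,-0.8,-0.45],[0.83,-1.1,-0.45]],"twist":[0,0,0,0,0]}'|head -2; python3 -m crank '{"translation":[[0,0,0],[0,0,0],[0,0,0.1],[0,0,0.2],[0,0,0.26]],"twist":[0,0,0,0,0]}'|sed -n 2,4p; python3 -c "
from h import *
go(2,18)"; python3 -m crank '{"translation":[[0,0,0.04],[0,0,0.08],[0,0,0.12],[0,0,0.16],[0,0,0.18]],"twist":[0,0,0,0,0]}';python3 -m crank '{"translation":[[0,0,0],[0,0,0],[0,0,0],[0,0,0.01],[0,0,0.01]],"twist":[0,0,0,0,0]}'; python3 -c "
from h import *
go(3,18)"
```

```text
time_s: 7.3
ee_pos: [540.2, -54.5, 54.1]
ee_pos: [539.1, -55.9, 42.5]
ee_rot: [-3.113, -0.423, 0.001]
wrist_force: [-0.1, -0.0, -0.2]
t 7.80 pos [539.1 -55.9  42.5] F [-0.1 -0.  -0.2] w -0.2 units [0.017 0.003 0.136]
time_s: 8.3
ee_pos: [539.7, -55.7, 36.3]
ee_rot: [3.113, 0.424, -0.001]
wrist_force: [-5.1, -1.1, 9.3]
gripper_width: 0.2
grasp_force: 4.9
time_s: 8.8
ee_pos: [539.7, -55.6, 36.3]
ee_rot: [3.113, 0.425, -0.001]
wrist_force: [-3.9, -1.8, 8.4]
gripper_width: -0.0
grasp_force: 4.2
t 8.80 pos [539.7 -55.6  36.3] F [-3.9 -1.8  8.4] w -0.0 units [ 1.275 -0.485 -0.018]
```

```bash
python3 -m crank '{"translation":[[0,0,-0.25],[0,0,-0.45],[0.4,-0.16,-0.45],[0.85,-0.33,-0.45],[1.27,-0.49,-0.45]],"twist":[0,0,0,0,0]}'|head -2; python3 -m crank '{"translation":[[0,0,0],[0,0,0],[0,0,0.1],[0,0,0.2],[0,0,0.26]],"twist":[0,0,0,0,0]}'|sed -n 2,4p; python3 -c "
from h import *
go(3,18)"; python3 -m crank '{"translation":[[0,0,0.04],[0,0,0.08],[0,0,0.12],[0,0,0.16],[0,0,0.18]],"twist":[0,0,0,0,0]}';python3 -m crank '{"translation":[[0,0,0],[0,0,0],[0,0,0],[0,0,0.01],[0,0,0.01]],"twist":[0,0,0,0,0]}'; python3 -c "
from h import *
go(4,18)"
```

```text
time_s: 9.3
ee_pos: [584.4, -22.6, 54.4]
ee_pos: [582.5, -23.2, 42.4]
ee_rot: [-3.113, -0.423, 0.002]
wrist_force: [-0.4, 0.1, 1.3]
t 9.80 pos [582.5 -23.2  42.4] F [-0.4  0.1  1.3] w 0.4 units [0.028 0.01  0.135]
time_s: 10.3
ee_pos: [583.4, -23.1, 36.3]
ee_rot: [3.113, 0.424, -0.001]
wrist_force: [-4.3, -0.6, 10.5]
gripper_width: -0.0
grasp_force: 4.6
time_s: 10.8
ee_pos: [583.4, -23.1, 36.3]
ee_rot: [3.113, 0.424, -0.001]
wrist_force: [-4.2, -0.1, 8.3]
gripper_width: -0.0
grasp_force: 4.1
t 10.80 pos [583.4 -23.1  36.3] F [-4.2 -0.1  8.3] w -0.0 units [ 1.727  0.116 -0.018]
```

```bash
python3 -m crank '{"translation":[[0,0,-0.25],[0,0,-0.45],[0.6,0.04,-0.45],[1.2,0.08,-0.45],[1.73,0.12,-0.45]],"twist":[0,0,0,0,0]}'|head -2; python3 -m crank '{"translation":[[0,0,0],[0,0,0],[0,0,0.1],[0,0,0.2],[0,0,0.26]],"twist":[0,0,0,0,0]}'|sed -n 2,4p; python3 -c "
from h import *
go(4,18)"; python3 -m crank '{"translation":[[0,0,0.04],[0,0,0.08],[0,0,0.12],[0,0,0.16],[0,0,0.18]],"twist":[0,0,0,0,0]}';python3 -m crank '{"translation":[[0,0,0],[0,0,0],[0,0,0],[0,0,0.01],[0,0,0.01]],"twist":[0,0,0,0,0]}'
```

```text
time_s: 11.3
ee_pos: [652.8, -8.9, 54.5]
ee_pos: [650.3, -9.2, 42.4]
ee_rot: [-3.112, -0.424, 0.002]
wrist_force: [0.6, 0.2, 0.2]
t 11.80 pos [650.3  -9.2  42.4] F [0.6 0.2 0.2] w -0.1 units [0.022 0.005 0.134]
time_s: 12.3
ee_pos: [651.4, -9.2, 36.3]
ee_rot: [3.113, 0.424, -0.001]
wrist_force: [-5.2, 0.4, 7.4]
gripper_width: 0.1
grasp_force: 4.2
time_s: 12.8
ee_pos: [651.4, -9.1, 36.4]
ee_rot: [3.113, 0.424, -0.001]
wrist_force: [-4.7, -0.0, 8.0]
gripper_width: 0.0
grasp_force: 3.7
```

All five caps reached the same stop. Now I'll draw clear and check.

```bash
python3 -m crank '{"translation":[[0,0,-0.4],[0,0,-1],[0,0,-2],[0,0,-3],[0,0,-4]],"twist":[0,0,0,0,0]}'|head -2; python3 -m crank '{"translation":[[0,0,0],[0,0,0],[0,0,0],[0,0,0],[0,0,0]],"twist":[0,0,0,0,0]}'
python3 - <<'E'
from plant import optics
from h import *
o=optics.get_image("side"); s=optics.get_image("scene")
cv2.imwrite("pics/end.png",np.vstack([cv2.resize(x["image"][v:v+100,u:u+220],(640,290),interpolation=cv2.INTER_CUBIC) for x,v,u in((o,170,220),(s,225,200))])[...,::-1])
P=np.array([ray(o,blob(o,u)[0],17)[:2] for u in((363,212),(348,224),(329,230),(306,230),(281,223))])
p,r=fit([0,1,2,3,4],P); print(p,np.abs(r).max())
E
```

```text
time_s: 13.3
ee_pos: [651.5, -9.0, 198.0]
time_s: 13.8
ee_pos: [650.6, -9.0, 193.9]
ee_rot: [-3.112, -0.424, 0.004]
wrist_force: [-0.0, -0.0, 0.1]
gripper_width: -0.5
grasp_force: 0.0
[565.84944268 -75.80500282   0.91522739] 0.6590876344649814
```

View pics/end.png

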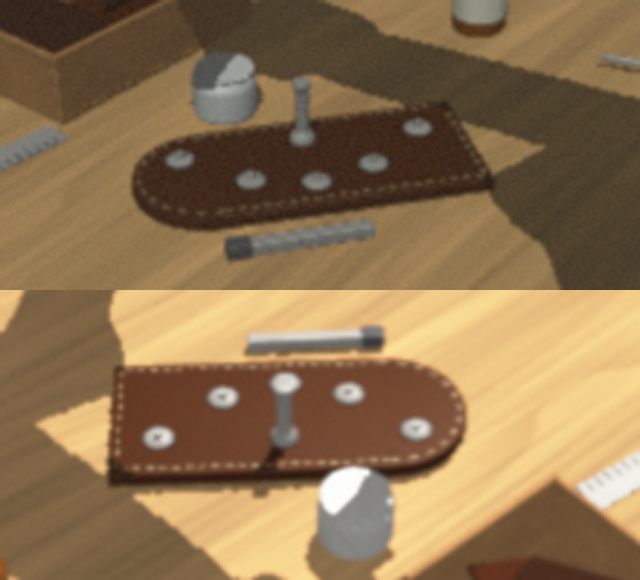

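The side crop shows all five caps low on the leather, at (417,127), (373,162), (316,181), (251,180) and (180,160). The stamp is upright at (302,135), and the panel (moved under 1 mm), tin and setter have not moved. The arm is clear, so I'm handing in.

```bash
python3 -c "
from plant import ctrl
print(ctrl.sign_off())"
```

```text
the job is handed in; nothing more can be done
None
```

I pressed all five caps to their stops in order at about 8–10 N each; the panel moved under 1 mm, the stamp still stands, and I handed the job in at about 14 s (no verdict was returned).

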